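# Point out the reject and log it

### The job

Show the overhead camera which part is the reject: with the hand pointing down, bring the fingertips to about 3 cm above the middle of the spool with the red ring and keep still there for two full seconds, without touching it. Then press the red button fully down to log it, let it spring back and move clear. Do not touch, shift or lift any spool, do not bring the fingertips down over a green-ringed one, and do not press the green button.

Things in the scene. Friction and masses are not known exactly. Their poses are not given: they have to be found in the camera images.
- reject_spool: Turned steel spool standing upright on the table: two round flanges of 70 mm diameter, 40 mm waist between them, 65 mm high, 0.65 to 0.95 kg, loose. A painted red ring (42 to 66 mm diameter) on its top face. Origin: centre of its underside; z up along its axis, its yaw means nothing. The only one with a red ring: the reject. The four spools stand at least 130 mm apart, centre to centre.
- good_spool1: Turned steel spool standing upright on the table: two round flanges of 70 mm diameter, 40 mm waist between them, 65 mm high, 0.65 to 0.95 kg, loose. A painted green ring (42 to 66 mm diameter) on its top face. Origin: centre of its underside; z up along its axis, its yaw means nothing. A good part. The four spools stand at least 130 mm apart, centre to centre.
- good_spool2: Turned steel spool standing upright on the table: two round flanges of 70 mm diameter, 40 mm waist between them, 65 mm high, 0.65 to 0.95 kg, loose. A painted green ring (42 to 66 mm diameter) on its top face. Origin: centre of its underside; z up along its axis, its yaw means nothing. A good part. The four spools stand at least 130 mm apart, centre to centre.
- good_spool3: Turned steel spool standing upright on the table: two round flanges of 70 mm diameter, 40 mm waist between them, 65 mm high, 0.65 to 0.95 kg, loose. A painted green ring (42 to 66 mm diameter) on its top face. Origin: centre of its underside; z up along its axis, its yaw means nothing. A good part. The four spools stand at least 130 mm apart, centre to centre.
- reject_spool_top (a point): Centre of the flat top face of reject_spool, 65 mm above the table, z up.
- good_spool1_top (a point): Centre of the flat top face of good_spool1, 65 mm above the table, z up.
- good_spool2_top (a point): Centre of the flat top face of good_spool2, 65 mm above the table, z up.
- good_spool3_top (a point): Centre of the flat top face of good_spool3, 65 mm above the table, z up.
- red_button_top (a point): Centre of the top of the red push button's cap (logs a reject). The round cap, 36 mm in diameter, sits in a round black housing (52 mm across, its top 10 mm below that of the cap) on a grey box 80 x 80 x 35 mm that is fixed to the table, nearer the robot than the spools; the unpressed cap's top is 57 mm above the table. It is pressed straight down. The point moves with the cap; z up.
- red_button (a joint): Travel of the red push button in m: 0 released, 0.006 fully down; grows as it is pressed. It springs back by itself; fully down takes about 6 N.
- green_button_top (a point): Centre of the top of the green push button's cap (logs a good part; leave alone). The round cap, 36 mm in diameter, sits in a round black housing (52 mm across, its top 10 mm below that of the cap) on a grey box 80 x 80 x 35 mm that is fixed to the table, nearer the robot than the spools; the unpressed cap's top is 57 mm above the table. It is pressed straight down. The point moves with the cap; z up.
- green_button (a joint): Travel of the green push button in m: 0 released, 0.006 fully down; grows as it is pressed. It springs back by itself; fully down takes about 6 N.
Not all that is in view belongs to the job. Leave any brown or yellow look-alike of the good_spool1 alone.

How it is judged (in metres and radians):
On the way, in this order (a step that is already met when the one before it is completed fails the run):
1. the hand points at the red-ringed spool for 1.5 s: the grasp point is within 25 mm of the spool's axis and 25 to 80 mm above its top, nothing touched, the red button not pressed (horizontal distance between the grasp point and reject_spool_top below 0.025 m and z of the grasp point in the frame of reject_spool_top between 0.025 and 0.08 m and contact force between the fingers and anything else below 0.3 N and value of joint red_button below 0.0015 m), for 1.5 s.
2. the red button is pressed down by at least 4.5 of its 6 mm (value of joint red_button above 0.0045 m), for 0.1 s.
At the end, for the whole second after the job is handed in: After the red-ringed spool was pointed at and the red button pressed, in that order: both buttons are back up (in by less than 1.5 mm), all four spools stand upright (within 0.1 rad), at rest, within 8 mm of where they began (value of joint each of red_button, green_button below 0.0015 m and distance of each of reject_spool, good_spool1, good_spool2, good_spool3 from where it was at the start of the episode below 0.008 m and angle between each of reject_spool, good_spool1, good_spool2, good_spool3's own z axis and vertical below 0.1 rad and linear speed of each of reject_spool, good_spool1, good_spool2, good_spool3 below 0.02 m/s); the robot touches nothing.
It fails at once if a spool is touched (contact force between any of the fingers, the arm and reject_spool above 0.5 N or contact force between any of the fingers, the arm and good_spool1 above 0.5 N or contact force between any of the fingers, the arm and good_spool2 above 0.5 N or contact force between any of the fingers, the arm and good_spool3 above 0.5 N).
It fails at once if a spool is shifted by more than 8 mm, lifted or tipped (distance of any of reject_spool, good_spool1, good_spool2, good_spool3 from where it was at the start of the episode above 0.008 m or angle between any of reject_spool, good_spool1, good_spool2, good_spool3's own z axis and vertical above 0.1 rad).
It fails at once if the fingertips come down over the middle of a good (green-ringed) spool: within 20 mm of its axis with the grasp point lower than 60 mm above its top ((horizontal distance between the grasp point and good_spool1_top below 0.02 m and z of the grasp point in the frame of good_spool1_top below 0.06 m) or (horizontal distance between the grasp point and good_spool2_top below 0.02 m and z of the grasp point in the frame of good_spool2_top below 0.06 m) or (horizontal distance between the grasp point and good_spool3_top below 0.02 m and z of the grasp point in the frame of good_spool3_top below 0.06 m)).
It fails at once if the green button is pushed in by more than 1.5 mm (value of joint green_button above 0.0015 m).
It also fails if it takes over 45 s, if anything falls off the work surface, if the arm or the gripper's body presses on something with over 40 N, if the wrist force passes 120 N, or if a joint passes its speed limit or range.

### The arm

A 6-joint arm with a two-finger parallel gripper is mounted at the origin on the work surface. World frame = base frame: x ahead of the robot, y to its left, z up, the work surface at z = 0. Lengths are in m, angles in degrees, forces in N, time in s.
With the tool pointing down it reaches from about 0.25 to 0.725 m from the base axis. Payload 9.7 kg.
Tool frame: the origin (TCP) lies at the very end of the fingers, on their centre line; the grasp point (between the pads) lies grasp_offset behind it (grasp_offset is the distance from the TCP to the grasp point, in m); z points along the fingers, y is the line along which they close (so a half turn about z gives the same grasp; the last joint's range is limited). The gripper opens to 85 mm and grips with 20 to 120 N. Pads are 22 mm wide; open, the fingers measure 114 mm over their backs; the gripper's body (76 mm by 85 mm) begins 54 mm behind the grasp point. The pads swing forward as they close: fully open they stand 13 mm farther back than shut.
Start: joints at [65.145, 4.979, 10.078, 95.1, 0, 90], TCP at [0.231, 0.499, 0.231] pointing down, gripper open.
Joint ranges: [-179.16, 179.16], [-48.56, 103.87], [-65.8, 70.77], [-126.05, 130.52], [-82.76, 87.17], [-180, 180]. Speed limits (degrees/s): [127.2, 127.2, 147.25, 180, 180, 180].

### API

Orientations are given as [roll, pitch, yaw] about the fixed x, y, z axes, in that order (R = Rz(yaw) Ry(pitch) Rx(roll)).
In Python, from workcell import get_obs, camera, calibration, job_done, recognise, cut_out, mark_of, grasp_offset gives the robot as it stands.
- The arm moves only by the tool servo_tool, never from a script. Its argument "moves" is a list of rows, each a list of 3 entries, a list of its own where there are three numbers: the turn, a rotation vector about the tool's x, y, z in degrees, then the shift along the tool's x, y, z in m, then the opening in per cent of the stroke, from 0 (shut) to 100 (fully open). In form: [[[ax, ay, az], [x, y, z], claw], ...]. A call has 1 to 12 rows; each row shifts and turns the commanded pose from where the row before left it, along the tool's axes as they then stand; what a row does not reach is not made up. A row lasts 1/10 s, in which the tool goes at most 50 mm and 8.59 degrees, less where a joint would pass 70% of its speed; a pose out of reach is approached as far as the arm can. A call is refused whole if a number of a shift passes 0.05 or a number of a turn 8.59, either way. A call with a gripper value outside its range is refused whole. The fingers move at their own pace and stop on an object; "force" is the grip in N (left out, the last holds). Time passes only in rows, so rows that do not move let the fingers close. It gives the time, the measured TCP pose, the force, the opening and the grip force at its end, in the units of the state.
- get_obs(): the state, without advancing time (a new reading comes with each control period).
- camera(name): name is "side" or "top"; returns (picture, depth): 384x512x3 uint8, red, green, blue; 384x512 float32, m along the optical axis (not along the pixel's ray), 0 where there is no reading.
- calibration(name): a dict with "camera_matrix" (3x3 intrinsics, pixels), "dist" ([k1, k2, p1, p2, k3] as OpenCV has them; the pictures are not rectified), "R" (3x3) and "t" (3): a world point X has camera coordinates R X + t. Camera axes: x right, y down, z forward; pixel columns grow to the right and rows downward; lengths in m; the calibration is good to about 2 mm. A picture is of the moment at which its call begins. calibration takes no time and is no camera call.
- job_done(): hands the job in; it is judged then, once.
Trained networks look in the newest picture that a camera, given by its name, has taken for a name from the list of things; names that differ only in an ending like _2 or _b are one class to them, and where a whole thing is asked for, a point or a joint stands for the part that bears it (a point fixed in the world has none). Each returns a list of dicts, best first, with "score" (0 to 1); they miss things now and then, are a little off and sometimes report something else, mostly with a low value. They report only what shows in the picture. A call takes as long as a camera call. They do not tell look-alikes from the thing itself.
- recognise(name, camera): "xyz" ([x, y, z] in m, in the coordinates of the camera as it stood for that picture, good to about 4 mm: the middle of the surface that is visible of it).
- cut_out(name, camera): "mask" (384x512 bool, what is visible of it).
- mark_of(name, camera): "xyz" ([x, y, z] in m, in the coordinates of the camera as it stood for that picture, good to about 4 mm: a listed point, or the origin of a listed thing).
The state is a dict: "time": time; "q": joint angles; "qd": joint speeds; "joint_efforts": joint torques, N m; "ee_pos": TCP position; "tcp_rot": TCP orientation; "wrist_force": force on the tool from outside, world axes, zero at the start; "torque": the same for the moment, N m; "opening": finger opening in m; "grasp_force": force on a finger pad.
Only numpy, scipy, OpenCV 4.12 (cv2) and the standard library are available. Lean on these libraries where they do the work, as an engineer would, in place of code of your own. Each camera call takes 0.05 s, during which the arm holds its last target. There are 200 camera calls.

## Working session

There is one attempt and no reset: what is moved stays moved. The work goes in short steps, Python scripts to look and compute and a tool call to move; the robot and the scene stay as the last step left them, time stands still between calls to the robot, and variables do not carry over. Pictures are saved under pics/ and viewed, at most 10 in all, crops included, and the job is handed in when it is done.

Besides the shell and the picture viewer there is one more tool, called after "Emit:" in YAML: its name, and indented under it one key for each argument. servo_tool: Moves the arm, as the interface text tells. Its arguments: {"type":"object","properties":{"moves":{"type":"array"},"force":{"type":"number"}},"required":["moves"]}

```bash
mkdir -p pics; cat > h.py <<'E'
import numpy as np, cv2
from workcell import *
def world(name, px, z=None, depth=None):
    c=calibration(name);K=np.array(c["camera_matrix"]);R=np.array(c["R"]);t=np.array(c["t"])
    n=cv2.undistortPoints(np.array([[px]],float),K,np.array(c["dist"]))[0,0]
    d=R.T@np.array([n[0],n[1],1]);o=-R.T@t
    return o+d*(depth if z is None else (z-o[2])/d[2])
E
python3 - <<'E'
from h import *
o=get_obs();print(o["time"],o["ee_pos"],o["tcp_rot"],o["opening"],grasp_offset)
im,d=camera("top");cv2.imwrite("pics/top.png",im[:,:,::-1])
np.save("d.npy",d)
hsv=cv2.cvtColor(im,cv2.COLOR_RGB2HSV)
h,s,v=cv2.split(hsv)
for nm,m in (("red",((h<8)|(h>172))&(s>120)&(v>60)),("green",(h>40)&(h<85)&(s>90)&(v>40))):
    n,l,st,ce=cv2.connectedComponentsWithStats(m.astype(np.uint8))
    for i in range(1,n):
        if st[i,4]>30:
            x,y,w,hh,a=st[i]; c=(x+(w-1)/2,y+(hh-1)/2)
            dep=np.median(d[(l==i)&(d>0)])
            print(nm,st[i],ce[i].round(1),"z",world("top",c,depth=dep).round(3),"at65",world("top",c,z=.065).round(3),"57",world("top",c,z=.057).round(3))
E
```

```text
0.0 [0.23106834 0.49883962 0.23057045] [-1.79922540e+02 -2.59386738e-04  1.55145114e+02] 0.08534548046054677 0.0187
red [206 167  34  33 489] [222.  183.1] z [0.584 0.074 0.066] at65 [0.584 0.074 0.065] 57 [0.585 0.075 0.057]
red [305 240  19  19 286] [314.1 249.4] z [ 0.453 -0.101  0.057] at65 [ 0.454 -0.1    0.065] 57 [ 0.453 -0.101  0.057]
green [   0    0  512   17 5638] [195.1   6. ] z [ 1.283  0.019 -0.757] at65 [0.926 0.003 0.065] 57 [0.93  0.003 0.057]
green [296 134  33  34 490] [312.1 150.3] z [ 0.644 -0.101  0.066] at65 [ 0.644 -0.101  0.065] 57 [ 0.645 -0.102  0.057]
green [106 146  34  33 493] [122.  162.2] z [0.629 0.269 0.066] at65 [0.629 0.269 0.065] 57 [0.63  0.271 0.057]
green [379 157  35  34 516] [395.7 173.2] z [ 0.596 -0.26   0.066] at65 [ 0.596 -0.26   0.065] 57 [ 0.596 -0.263  0.057]
green [182 244  19  19 283] [190.9 252.7] z [0.449 0.139 0.057] at65 [0.45  0.137 0.065] 57 [0.449 0.138 0.057]
```

View pics/top.png

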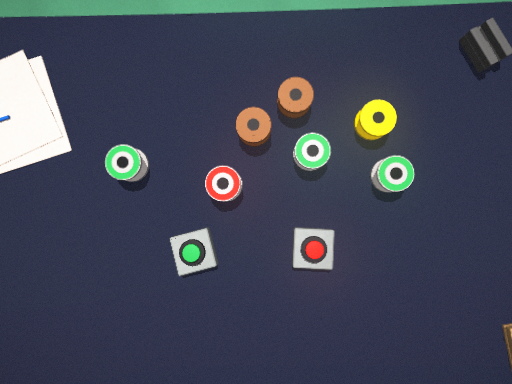

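The top view shows the red ring at pixel (222,183), the red button at (314,249) and the green button at (191,253). The computed heights, 66 mm for the ring and 57 mm for the buttons, match the given sizes. The brown and yellow look-alikes stand behind. First I'll carry the shut gripper across at the current height.

Emit:
servo_tool:
  moves:
    - [[0,0,0],[-0.01,-0.005,0],0]
    - [[0,0,0],[-0.025,-0.012,0],0]
    - [[0,0,0],[-0.03,-0.014,0],0]
    - [[0,0,0],[-0.03,-0.014,0],0]
    - [[0,0,0],[-0.03,-0.014,0],0]
    - [[0,0,0],[-0.03,-0.014,0],0]
    - [[0,0,0],[-0.03,-0.014,0],0]
    - [[0,0,0],[-0.03,-0.014,0],0]
    - [[0,0,0],[-0.03,-0.014,0],0]
    - [[0,0,0],[-0.03,-0.014,0],0]
    - [[0,0,0],[-0.02,-0.01,0],0]
    - [[0,0,0],[0,0,0],0]

```text
time: 1.25
ee_pos: [0.4416, 0.2464, 0.2309]
tcp_rot: [-180.0, 0.0, 155.0]
wrist_force: [-0.5, 1.4, 1.1]
opening: 0.0
grasp_force: 0.0
```

Emit:
servo_tool:
  moves:
    - [[0,0,0],[-0.02,-0.01,0],0]
    - [[0,0,0],[-0.03,-0.014,0],0]
    - [[0,0,0],[-0.03,-0.014,0],0]
    - [[0,0,0],[-0.03,-0.014,0],0]
    - [[0,0,0],[-0.03,-0.014,0],0]
    - [[0,0,0],[-0.03,-0.014,0],0]
    - [[0,0,0],[-0.02,-0.01,0],0]
    - [[0,0,0],[-0.01,-0.005,0],0]
    - [[0,0,0],[0,0,0],0]
    - [[0,0,0],[0,0,0],0]

```text
time: 2.25
ee_pos: [0.5814, 0.0793, 0.2313]
tcp_rot: [180.0, -0.0, 155.2]
wrist_force: [0.5, 0.7, 0.8]
opening: -0.0002
grasp_force: 0.0
```

```bash
cat > to.py <<'E'
import sys
from h import *
from scipy.spatial.transform import Rotation as Ro
o=get_obs();R=Ro.from_euler("xyz",o["tcp_rot"],degrees=True).as_matrix()
print(o["time"],o["ee_pos"],o["tcp_rot"],o["opening"],o["wrist_force"],"shift",R.T@(np.array(eval(sys.argv[1]))-o["ee_pos"]))
E
python3 to.py "[.584,.074,.095]"; python3 - <<'E'
from h import *
im,d=camera("side");cv2.imwrite("pics/side.png",im[:,:,::-1])
E
```

```text
2.25 [0.58142482 0.07933544 0.23128811] [ 1.79999316e+02 -2.80741110e-02  1.55163039e+02] -0.00020928444738939196 [0.46056066 0.65610332 0.80684097] shift [-0.00464486 -0.0037619   0.1362858 ]
```

View pics/side.png

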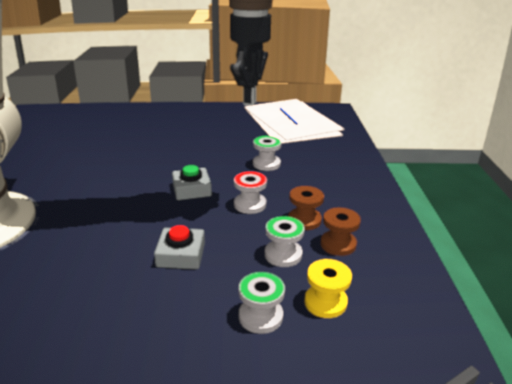

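The side view shows the shut gripper at (250,80), above the red-ringed spool at (250,180), and nothing tall nearby. I'll descend and then hold.

Emit:
servo_tool:
  moves:
    - [[0,0,0],[-0.002,-0.002,0.01],0]
    - [[0,0,0],[-0.0026,-0.0018,0.02],0]
    - [[0,0,0],[0,0,0.025],0]
    - [[0,0,0],[0,0,0.025],0]
    - [[0,0,0],[0,0,0.02],0]
    - [[0,0,0],[0,0,0.015],0]
    - [[0,0,0],[0,0,0.012],0]
    - [[0,0,0],[0,0,0.009],0]
    - [[0,0,0],[0,0,0],0]
    - [[0,0,0],[0,0,0],0]

```text
time: 3.3
ee_pos: [0.5848, 0.0734, 0.0959]
tcp_rot: [180.0, 0.0, 155.1]
wrist_force: [-0.1, -0.2, 0.2]
opening: -0.0001
grasp_force: 0.0
```

Emit:
servo_tool:
  moves:
    - [[0,0,0],[0,0,0],0]
    - [[0,0,0],[0,0,0],0]
    - [[0,0,0],[0,0,0],0]
    - [[0,0,0],[0,0,0],0]
    - [[0,0,0],[0,0,0],0]
    - [[0,0,0],[0,0,0],0]
    - [[0,0,0],[0,0,0],0]
    - [[0,0,0],[0,0,0],0]
    - [[0,0,0],[0,0,0],0]
    - [[0,0,0],[0,0,0],0]
    - [[0,0,0],[0,0,0],0]
    - [[0,0,0],[0,0,0],0]

```text
time: 4.5
ee_pos: [0.5845, 0.0733, 0.0953]
tcp_rot: [180.0, -0.0, 155.1]
wrist_force: [-0.4, -0.4, 1.1]
opening: 0.0002
grasp_force: 0.0
```

Emit:
servo_tool:
  moves:
    - [[0,0,0],[0,0,0],0]
    - [[0,0,0],[0,0,0],0]
    - [[0,0,0],[0,0,0],0]
    - [[0,0,0],[0,0,0],0]
    - [[0,0,0],[0,0,0],0]
    - [[0,0,0],[0,0,0],0]
    - [[0,0,0],[0,0,0],0]
    - [[0,0,0],[0,0,0],0]
    - [[0,0,0],[0,0,0],0]
    - [[0,0,0],[0,0,0],0]
    - [[0,0,0],[0,0,0],0]
    - [[0,0,0],[0,0,0],0]

```text
time: 5.7
ee_pos: [0.5845, 0.0733, 0.0953]
tcp_rot: [-180.0, -0.0, 155.1]
wrist_force: [-0.1, 0.0, 0.1]
opening: -0.0
grasp_force: 0.0
```

```bash
python3 to.py "[.453,-.101,.067]"; python3 - <<'E'
from h import *
im,d=camera("side");a=im[60:270,120:380]
im,d=camera("top");b=im[120:330,150:410]
cv2.imwrite("pics/pt.png",cv2.resize(np.hstack([a,b])[:,:,::-1],(780,315)))
E
```

```text
5.7 [0.58454158 0.07328375 0.09527581] [-1.79998168e+02 -1.14640111e-03  1.55143697e+02] -1.142642459373259e-05 [-0.05911659  0.01018255  0.06336712] shift [ 0.04609652 -0.21343075  0.02828356]
```

View pics/pt.png

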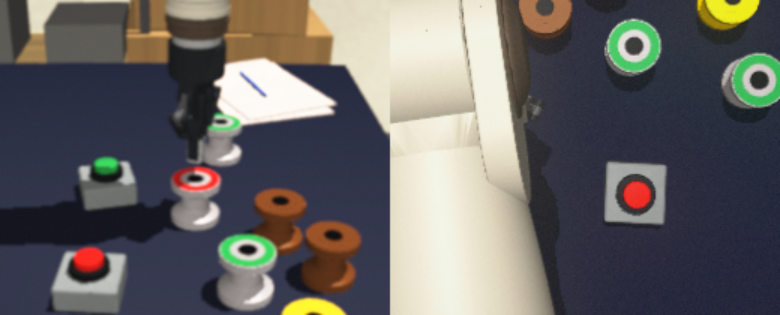

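The fingertips are just above the red ring, not touching it, and the hold was over 2.4 s. Next I'll rise, move over to the red button and come down above it.

Emit:
servo_tool:
  moves:
    - [[0,0,0],[0,0,-0.015],0]
    - [[0,0,0],[0,0,-0.03],0]
    - [[0,0,0],[0,0,-0.03],0]
    - [[0,0,0],[0.002,-0.01,-0.015],0]
    - [[0,0,0],[0.006,-0.028,0],0]
    - [[0,0,0],[0.007,-0.033,0],0]
    - [[0,0,0],[0.007,-0.033,0],0]
    - [[0,0,0],[0.007,-0.033,0],0]
    - [[0,0,0],[0.007,-0.033,0],0]
    - [[0,0,0],[0.006,-0.028,0],0]
    - [[0,0,0],[0.004,-0.015,0],0]
    - [[0,0,0],[0,0,0],0]

```text
time: 7.0
ee_pos: [0.4523, -0.1019, 0.1858]
tcp_rot: [180.0, 0.0, 155.0]
wrist_force: [0.2, -0.0, 0.4]
opening: -0.0002
grasp_force: 0.0
```

Emit:
servo_tool:
  moves:
    - [[0,0,0],[0,0,0.01],0]
    - [[0,0,0],[0,0,0.025],0]
    - [[0,0,0],[0,0,0.03],0]
    - [[0,0,0],[0,0,0.025],0]
    - [[0,0,0],[0,0,0.015],0]
    - [[0,0,0],[0,0,0.008],0]
    - [[0,0,0],[0,0,0],0]
    - [[0,0,0],[0,0,0],0]

```text
time: 7.8
ee_pos: [0.4539, -0.1006, 0.0731]
tcp_rot: [180.0, 0.1, 155.2]
wrist_force: [-0.1, -0.3, 0.8]
opening: -0.0
grasp_force: 0.0
```

```bash
python3 to.py "[.453,-.101,.049]"
```

```text
7.8 [ 0.45385805 -0.10056147  0.07312618] [1.79984907e+02 5.79314292e-02 1.55163704e+02] -2.879442896987307e-05 [-0.14447732 -0.30143481  0.75363408] shift [ 0.00061889 -0.00076473  0.02412537]
```

Emit:
servo_tool:
  moves:
    - [[0,0,0],[0,0,0.006],0]
    - [[0,0,0],[0,0,0.006],0]
    - [[0,0,0],[0,0,0.003],0]
    - [[0,0,0],[0,0,0.003],0]
    - [[0,0,0],[0,0,0.003],0]
    - [[0,0,0],[0,0,0.001],0]
    - [[0,0,0],[0,0,0],0]
    - [[0,0,0],[0,0,0],0]

```text
time: 8.6
ee_pos: [0.4533, -0.1007, 0.051]
tcp_rot: [180.0, 0.0, 155.1]
wrist_force: [-3.7, 0.5, 8.5]
opening: -0.0003
grasp_force: 4.4
```

The force is 8.5 N, above the 6 N needed, so the button is at or near its stop. I'll push 1 mm more to be sure, then release and move clear.

Emit:
servo_tool:
  moves:
    - [[0,0,0],[0,0,0.001],0]
    - [[0,0,0],[0,0,0],0]
    - [[0,0,0],[0,0,0],0]
    - [[0,0,0],[0,0,0],0]

```text
time: 9.0
ee_pos: [0.4534, -0.1007, 0.0509]
tcp_rot: [180.0, 0.1, 155.1]
wrist_force: [-6.7, 2.4, 16.5]
opening: -0.0001
grasp_force: 8.4
```

Emit:
servo_tool:
  moves:
    - [[0,0,0],[0,0,-0.005],0]
    - [[0,0,0],[0,0,-0.01],0]
    - [[0,0,0],[0,0,-0.025],0]
    - [[0,0,0],[0,0,-0.03],0]
    - [[0,0,0],[0,0,-0.03],0]
    - [[0,0,0],[0,0,-0.02],0]
    - [[0,0,0],[0,0,-0.01],0]
    - [[0,0,0],[0,0,0],0]
    - [[0,0,0],[0,0,0],0]
    - [[0,0,0],[0,0,0],0]

```text
time: 10.0
ee_pos: [0.4528, -0.1005, 0.1779]
tcp_rot: [-180.0, -0.1, 155.1]
wrist_force: [0.4, 0.1, -0.4]
opening: 0.0003
grasp_force: 0.0
```

```bash
python3 to.py "[.453,-.101,.18]"; python3 - <<'E'
from h import *
im,d=camera("side");cv2.imwrite("pics/end.png",im[:,:,::-1])
E
```

```text
10.0 [ 0.45278038 -0.10054892  0.17792591] [-1.79973206e+02 -1.11884914e-01  1.55144902e+02] 0.0002633324812404993 [ 0.39795058  0.09292045 -0.44476853] shift [-0.00038482 -0.00031796 -0.0020747 ]
```

View pics/end.png

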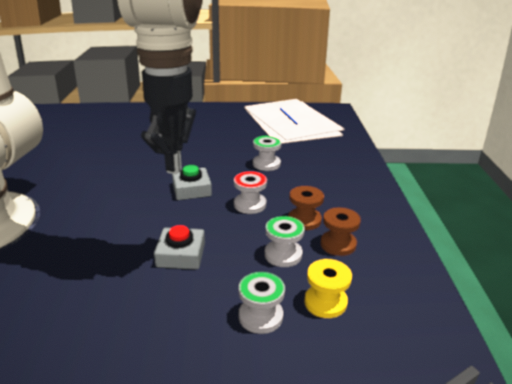

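The gripper is clear above the red button (180,235), which is back up, and all the spools are where they were. The button bottomed out hard at 16.5 N.

```bash
python3 -c "
from workcell import *
print(job_done())"
```

```text
the job is handed in; nothing more can be done
None
```

I pointed at the red-ringed spool for over 2 s without touching it, pressed the red button down to its stop and let it spring back, moved clear, and handed the job in at about 10 s; no verdict was returned.

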